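Find the high spot of a dial cord drum on the truing stand

TASK

The dial cord drum on the little green truing stand has one high spot somewhere round the floor of its groove. Push the feeler carriage by its red tab all the way in to its stop so the feeler rides in the groove, then turn the drum slowly by its black crank knob, feeling for where the feeler drags hardest, and leave the drum at rest with the top of the high spot under the feeler, within about 5 degrees. Work gently: the stand only rests on the bench and must not be shoved along it; finish with the gripper off everything and leave the transformer, the two valves and the mug as they are.

Things in the scene. Friction and masses are not known exactly. Their poses are not given: they have to be found in the camera images.
- stand: Green cast iron truing stand, 4.4 kg with all on it, standing loose on the bench (it slides if pushed with 20 to 30 N): base plate 130 mm (x) by 280 mm (y, from -75 to +205), 12 mm thick. Origin on the drum's upright spindle axis at bench level; z up, y points from the spindle along the rail of the feeler carriage.
- drum: Aluminium cord drum lying flat, turning endlessly both ways about the upright spindle; friction keeps it where it is left. Flanges 120 mm across, underside 38 mm, top face 60 mm above the bench; brass hub 18 mm across, 7 mm high on top. Origin on the axis at the underside; x axis points to the crank knob. More than half a turn a second is too fast.
- hub (a point): Top centre of the drum's hub. The groove between the flanges has a floor of 48 mm radius but for one rounded lump 3.5 mm high, 28 degrees wide: the high spot, at an unknown angle (new each time), hidden from above by the flange, at first 30 degrees or more from the feeler.
- crank (a point): Top centre of the black crank knob, an upright cylinder 16 mm across standing from 62 to 92 mm above the bench on the drum, 42 mm from the axis. It spins freely on its pin, so it can be gripped and led round a circle with the gripper's yaw unchanged.
- carriage: Grey feeler carriage, block 40 by 36 mm, from 22 to 58 mm above the bench; axes as the stand's, origin at the centre of the block's underside. Slides along the stand's y only, with 13 N friction, and stays where left. Starts at y = 140 to 150 mm in the stand's frame; home is a hard stop at y = 115 mm.
- tab (a point): Top centre of the red upright tab on the carriage: 30 mm (stand's x) by 12 mm (stand's y), from 58 to 94 mm above the bench. Grip it from above across the 12 mm, or push it towards the drum.
- contact (a point): Point of the stand, at y = 48 mm, 49 mm up, where the sprung feeler meets the groove floor with the carriage home; it presses 1.8 N on plain floor, 9.5 N on the high spot. Turning then takes 4 to 5 N at the crank on plain floor, up to about 10 N while climbing the lump from either side, and drops to about nothing just past its top.
- transformer: Loose black steel transformer, foot 90 by 44 mm, 62 mm high, 0.9 kg, beside the stand; bystander. Origin at the centre of its underside.
- valve_a: Loose upright blue glass miniature valve, 24 mm across, 58 mm high; fragile bystander. Origin at the centre of its underside.
- valve_b: A second such valve.
- mug: Loose chipped cream enamel mug of spare knobs, 76 mm across, 80 mm high, handle at its +y; bystander. Origin at the centre of its underside.

How it is judged:
By the outcome, as a careful person would: the job done as asked, in the order asked, and still so for the second after the job is handed in, with the robot touching nothing.
It also fails if it takes over 72 s, if anything falls off the work surface, if the arm or the gripper's body presses on something with over 40 N, if the wrist force passes 120 N, or if a joint passes its speed limit or range.

ROBOT

A 6-joint arm with a two-finger parallel gripper is mounted at the origin on the work surface. World frame = base frame: x ahead of the robot, y to its left, z up, the work surface at z = 0. Lengths are in mm, angles in rad, forces in N, time in s.
With the tool pointing down it reaches from about 400 to 825 mm from the base axis. Payload 7 kg.
Tool frame: the origin (TCP) lies where the fingers leave the gripper's body, on its centre line; the fingertips stand 73 mm ahead of it and the grasp point (between the pads) lies 54 mm ahead of it; z points along the fingers, y is the line along which they close (so a half turn about z gives the same grasp; the last joint's range is limited). The gripper opens to 85 mm and grips with 20 to 120 N. Pads are 22 mm wide; open, the fingers measure 114 mm over their backs; the gripper's body (76 mm by 85 mm) begins 54 mm behind the grasp point. The pads swing forward as they close: fully open they stand 13 mm farther back than shut.
Start: joints at [-0.898, 0.359, 0.012, 0, -1.224, -0.288], TCP at [253.35, -625.627, 303.902] pointing down, gripper open.
Joint ranges: [-3.07, 3.07], [-1.43, 2.12], [-1.02, 1.25], [-3.03, 1.67], [-3.05, -0], [-3.03, 3.03]. Speed limits (rad/s): [2.39, 2.39, 3.01, 3.14, 3.14, 3.14].

INTERFACE

Orientations are given as a unit quaternion [w, x, y, z].
In Python, from cell import r gives the robot as it stands. The module is installed in compiled form; this text tells all that it offers.
- The arm moves only by the tool carry_out, never from a script. Its argument "deltas" is a list of rows, each a list of 2 entries, a list of its own where there are three numbers: the shift along the tool's x, y, z in units of 60 mm (1.0 is 60 mm), then the turn, a rotation vector about the tool's x, y, z in units of 6 degrees (1.0 is 6 degrees). In form: [[[tx, ty, tz], [ax, ay, az]], ...]. A call has exactly 8 rows; each row shifts and turns the commanded pose from where the row before left it, along the tool's axes as they then stand; what a row does not reach is not made up. A row lasts 1/8 s, in which the tool goes at most 62.5 mm and 10.7 degrees, less where a joint would pass 70% of its speed; a pose out of reach is approached as far as the arm can. A call is refused whole if a number of a shift passes 1 or a number of a turn 1, either way. A call with a gripper value outside its range is refused whole. "jaw" is the opening, from 0 (shut) to 1 (fully open), set as the call begins (left out, the last holds). The fingers move at their own pace and stop on an object; the grip force is fixed at half the most. Time passes only in rows, so rows that do not move let the fingers close, or fill a call up. It gives the time, the measured TCP pose, the force, the opening and the grip force at its end, in the units of the state.
- r.state(): the state, without advancing time (a new reading comes with each control period).
- r.snapshot(name): name is "scene" or "top" or "wrist"; returns the picture (420x560x3 uint8, red, green, blue); there is no depth.
- r.camera_info(name): a dict with "vfov" (degrees; the focal length in pixels is half the picture's height over the tangent of half this angle, whatever the lens; pixels are square), "cx", "cy" (the principal point, pixels), "distortion" ([k1, k2, p1, p2, k3] as OpenCV has them; the pictures are not rectified), "camera_from_world" (4x4, takes a point from world to camera coordinates). Camera axes: x right, y down, z forward; pixel columns grow to the right and rows downward; lengths in mm; the calibration is good to about 2 mm. A picture is of the moment at which its call begins: read the wrist's pose just before it. camera_info takes no time and is no camera call; for the wrist camera it gives the pose at the moment of the call.
- r.close_job(): hands the job in; it is judged then, once.
The state is a dict: "time": time; "qpos": joint angles; "joint_vel": joint speeds; "tau": joint torques, N m; "position": TCP position; "tool_rot": TCP orientation; "force": force on the tool from outside, world axes, zero at the start; "wrist_torque": the same for the moment, N m; "gripper_width": finger opening in mm; "finger_force": force on a finger pad.
Only numpy, scipy, OpenCV 4.12 (cv2) and the standard library are available. Lean on these libraries where they do the work, as an engineer would, in place of code of your own. Each camera call takes 0.05 s, during which the arm holds its last target. There are 200 camera calls.

## Working session

There is one attempt and no reset: what is moved stays moved. The work goes in short steps, Python scripts to look and compute and a tool call to move; the robot and the scene stay as the last step left them, time stands still between calls to the robot, and variables do not carry over. Pictures are saved under pics/ and viewed, at most 10 in all, crops included, and the job is handed in when it is done.

Besides the shell and the picture viewer there is one more tool, called after "Emit:" as name(argument=value, ...), one argument or row to a line, values as JSON. carry_out: Moves the arm, as the interface text tells. Its arguments: {"type":"object","properties":{"deltas":{"type":"array"},"jaw":{"type":"number"}},"required":["deltas"]}

```bash
mkdir -p pics
python3 - <<'E'
from cell import r
import cv2,numpy as np
for n in("scene","top"):
    cv2.imwrite(f"pics/{n}0.png",r.snapshot(n)[:,:,::-1])
    c=r.camera_info(n);print(n,c["vfov"],c["cx"],c["cy"],c["distortion"],np.round(c["camera_from_world"],3).tolist())
s=r.state();print(s["time"],s["position"],s["tool_rot"],s["force"],s["gripper_width"])
E
```

```text
scene 57.04933141529509 275.97157439467577 208.53790461909725 [0.00257271 0.         0.         0.         0.        ] [[-0.438, 0.899, 0.0, 289.792], [0.587, 0.287, -0.757, -251.634], [-0.68, -0.332, -0.653, 1112.016], [0.0, 0.0, 0.0, 1.0]]
top 52.9270926562765 277.3769218764905 200.70367743666603 [-0.00375671  0.          0.          0.          0.        ] [[0.017, -1.0, -0.017, -58.898], [-0.995, -0.016, -0.097, 578.606], [0.096, 0.018, -0.995, 748.807], [0.0, 0.0, 0.0, 1.0]]
0.1 [ 253.26184412 -625.35718921  303.06370332] [-2.06800247e-04 -1.91198321e-01  9.81551157e-01  6.96176130e-04] [-0.26907979 -0.22936363 -0.4381157 ] 85.43041408906268
```

View pics/scene0.png

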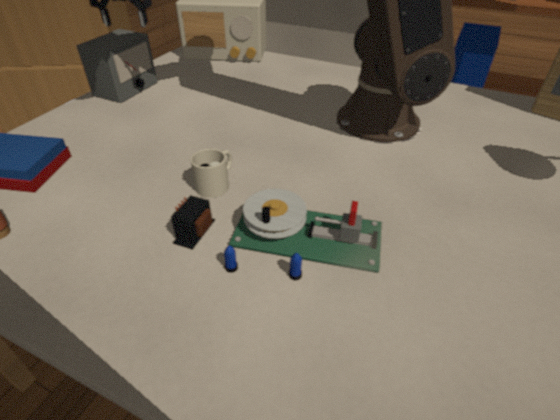

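View pics/top0.png

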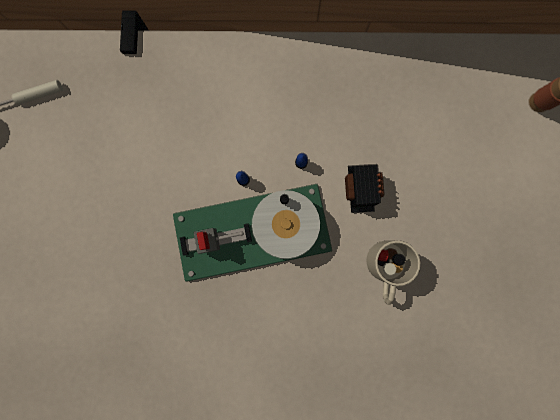

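The scene view shows the hub near (275,208), knob (266,214) and tab (353,205). In the top view the hub is near (286,224), knob (284,199), tab (203,240) and valves (243,178) and (302,160). Next I'll enlarge both for exact pixels.

Run:
```python
import cv2,numpy as np
a=cv2.imread("pics/top0.png")[150:290,170:340];b=cv2.imread("pics/scene0.png")[180:290,220:390]
f=lambda i:cv2.resize(i,None,fx=4.6,fy=4.6,interpolation=cv2.INTER_CUBIC)
A=f(a)[:,:782];B=f(b)
def grid(I,x0,y0):
    for k in range(0,180,10):
        cv2.putText(I,str(x0+k),(int(k*4.6),8),0,.3,(0,0,255),1);cv2.line(I,(int(k*4.6),10),(int(k*4.6),16),(0,0,255),1)
        cv2.putText(I,str(y0+k),(0,int(k*4.6)+3),0,.3,(0,0,255),1)
    return I
cv2.imwrite("pics/topc.png",grid(A,170,150)[:600]);cv2.imwrite("pics/scenec.png",grid(B,220,180))
```

```text
(no output)
```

View pics/topc.png

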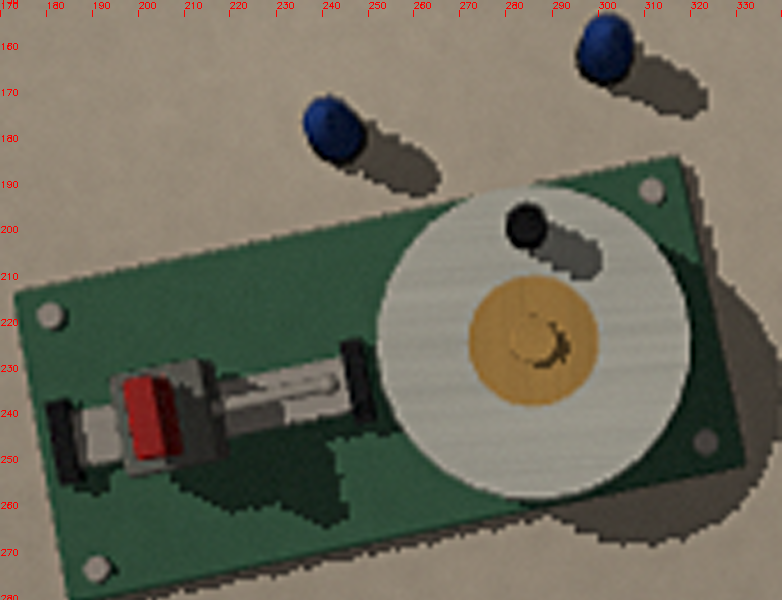

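View pics/scenec.png

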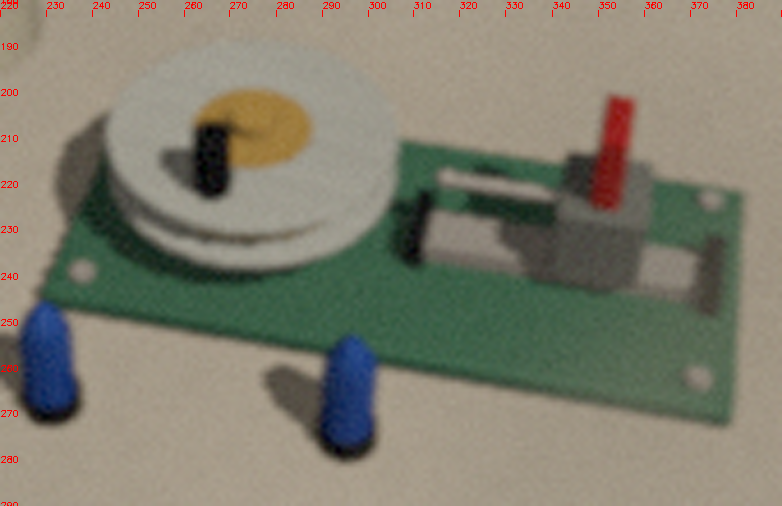

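```bash
cat > h.py <<'E'
import numpy as np,cv2
from cell import r
def ray(n,p,c=None):
    c=c or r.camera_info(n);f=210/np.tan(np.radians(c["vfov"]/2))
    K=np.array([[f,0,c["cx"]],[0,f,c["cy"]],[0,0,1]])
    u=cv2.undistortPoints(np.array([[p]],float),K,np.array(c["distortion"],float))[0,0]
    M=np.array(c["camera_from_world"]);R=M[:3,:3]
    return -R.T@M[:3,3],R.T@np.array([u[0],u[1],1])
def tri(rays):
    A=np.zeros((3,3));b=np.zeros(3)
    for o,d in rays:
        d=d/np.linalg.norm(d);P=np.eye(3)-np.outer(d,d);A+=P;b+=P@o
    x=np.linalg.solve(A,b)
    return x,[np.linalg.norm(np.cross(x-o,d/np.linalg.norm(d))) for o,d in rays]
def atz(n,p,z):
    o,d=ray(n,p);return o+d*(z-o[2])/d[2]
E
python3 - <<'E'
from h import *
T=lambda x,y:(170+x/4.6-.4,150+y/4.6-.4)
S=lambda x,y:(220+x/4.6-.4,180+y/4.6-.4)
np.set_printoptions(precision=1,suppress=True)
P={"knob":((526,226),(212,127),92),"tab":((150,417),(620,100),94),"drum":((534,342),(252,135),60)}
for k,(a,b,z) in P.items():
    print(k,tri([ray("top",T(*a)),ray("scene",S(*b))]),atz("top",T(*a),z),atz("scene",S(*b),z))
c=np.array([atz("top",T(*q),12) for q in((15,292),(680,157),(745,465),(68,600))]);print(c)
c2=np.array([atz("scene",S(*q),12) for q in((400,140),(742,193),(730,420),(42,300))]);print(c2)
for q,z in(((335,130),29),((606,50),29)): print("valve",atz("top",T(*q),z))
# circle centre from drum edge at z=60 in both
e=np.array([atz("scene",S(*q),60) for q in((105,135),(399,135),(250,38))])[:,:2]
A=np.c_[2*e,np.ones(3)];x=np.linalg.solve(A,(e**2).sum(1));print("circ",x[:2],np.sqrt(x[2]+x[:2]@x[:2]))
E
```

```text
knob (array([576.5, -61.5,  94.5]), [np.float64(0.12051154366767874), np.float64(0.1205115436676808)]) [576.8 -61.6  92. ] [573.8 -62.8  92. ]
tab (array([504. ,  74.1, 103.1]), [np.float64(1.956369925186009), np.float64(1.9563699251859559)]) [504.7  74.   94. ] [491.8  73.6  94. ]
drum (array([535.6, -64.9,  57.4]), [np.float64(0.36033098252792534), np.float64(0.36033098252794177)]) [535.6 -65.2  60. ] [538.1 -63.3  60. ]
[[ 554.6  147.    12. ]
 [ 614.3 -123.9   12. ]
 [ 489.6 -151.    12. ]
 [ 430.8  120.5   12. ]]
[[ 462.3  -26.6   12. ]
 [ 429.5  120.3   12. ]
 [ 557.2  148.5   12. ]
 [ 618.  -119.4   12. ]]
valve [620.8  16.   29. ]
valve [654.9 -92.5  29. ]
circ [534.1 -65.2] 60.344442879074684
```

Stand geometry from these measurements:
- The axis is at about (535.7, -65.2) and the stand yaw is about 12.4°.
- The knob is 41 mm from the axis.
- The tab is at stand (0, 142.6).

The scene-view tab pixel was the far edge of its top face, which explains its mismatch. I'll write a helper that gives tool-frame shifts, and turn the tool's y axis onto the stand's y.

```bash
cat >> h.py <<'E'
from scipy.spatial.transform import Rotation as Ro
O=np.array([535.7,-65.2]);YAW=np.radians(12.4)
V=np.array([np.cos(YAW),np.sin(YAW)]);U=np.array([-V[1],V[0]])
def RT():
    s=r.state();return s,Ro.from_quat(np.roll(s["tool_rot"],-1)).as_matrix()
def st():
    s,R=RT();p=np.array(s["position"]);q=p[:2]-O;F=np.array(s["force"])
    print("t%.2f stand x %.2f y %.2f z %.2f | F x %.1f y %.1f z %.1f | w %.1f ff %.1f | tooly-yaw err %.2f deg tilt %.2f"%(s["time"],q@V,q@U,p[2],F[:2]@V,F[:2]@U,F[2],s["gripper_width"],np.max(s["finger_force"]),np.degrees(np.arctan2(R[1,1],R[0,1]))-np.degrees(YAW)-90,np.degrees(np.arccos(-R[2,2]))))
def to(x,y,z,R=None):
    s,R0=RT();w=O+x*V+y*U
    print("shift units",np.round((R0 if R is None else R).T@(np.array([*w,z])-s["position"])/60,3))
E
python3 - <<'E'
from h import *
st()
Rf=np.c_[np.r_[-V,0],np.r_[U,0],[0,0,-1]]
s,R=RT();print(Ro.from_matrix(R.T@Rf).as_rotvec(degrees=True)/6)
to(0,176,250,Rf)
E
```

```text
t0.10 stand x -396.14 y -486.44 z 303.06 | F x -0.3 y -0.2 z -0.4 | w 85.4 ff 0.0 | tooly-yaw err 9.65 deg tilt 0.08
[ 0.0136609  -0.00249348  1.60757574]
shift units [-6.602 11.041  0.884]
```

Emit:
carry_out(
  deltas=[
    [[0,0,0],[0,0,0.8]],
    [[0,0,0],[0,0,0.8]],
    [[-0.47,0.79,0.06],[0,0,0]],
    [[-0.47,0.79,0.06],[0,0,0]],
    [[-0.47,0.79,0.06],[0,0,0]],
    [[-0.47,0.79,0.06],[0,0,0]],
    [[-0.47,0.79,0.06],[0,0,0]],
    [[-0.47,0.79,0.06],[0,0,0]],
  ],
  jaw=0,
)

```text
time: 1.1
position: [357.3, -309.7, 282.1]
tool_rot: [-0.0, -0.108, 0.994, 0.0]
force: [0.4, -0.2, 0.2]
gripper_width: 0.5
finger_force: 0.0
```

Emit:
carry_out(
  deltas=[
    [[-0.47,0.79,0.06],[0,0,0]],
    [[-0.47,0.79,0.06],[0,0,0]],
    [[-0.47,0.79,0.06],[0,0,0]],
    [[-0.47,0.79,0.06],[0,0,0]],
    [[-0.47,0.79,0.06],[0,0,0]],
    [[-0.47,0.79,0.06],[0,0,0]],
    [[-0.47,0.79,0.06],[0,0,0]],
    [[-0.47,0.79,0.06],[0,0,0]],
  ],
)

```text
time: 2.1
position: [495.9, 109.3, 253.3]
tool_rot: [-0.0, -0.109, 0.994, 0.0]
force: [0.7, 0.3, -0.3]
gripper_width: 0.2
finger_force: 0.0
```

Run:
```python
from h import *
c=r.camera_info("wrist");cv2.imwrite("pics/w1.png",r.snapshot("wrist")[:,:,::-1]);st();to(0,176,139)
import pickle;pickle.dump(c,open("w1.pkl","wb"))
def px(P):
    M=np.array(c["camera_from_world"]);q=M[:3,:3]@P+M[:3,3];f=210/np.tan(np.radians(c["vfov"]/2));return q[:2]/q[2]*f+[c["cx"],c["cy"]]
for n,x,y,z in(("tab",0,142.6,94),("hub",0,0,67),("knob",40.6,-5,92)):print(n,px(np.array([*(O+x*V+y*U),z])))
```

```text
t2.15 stand x 2.00 y 182.87 z 252.84 | F x 4.8 y 4.3 z 1.4 | w 0.2 ff 0.0 | tooly-yaw err 0.16 deg tilt 0.08
shift units [ 0.036 -0.115  1.897]
tab [231.66934305 209.51702862]
hub [ 54.70946985 198.85572075]
knob [ 36.51921709 260.2405529 ]
```

View pics/w1.png

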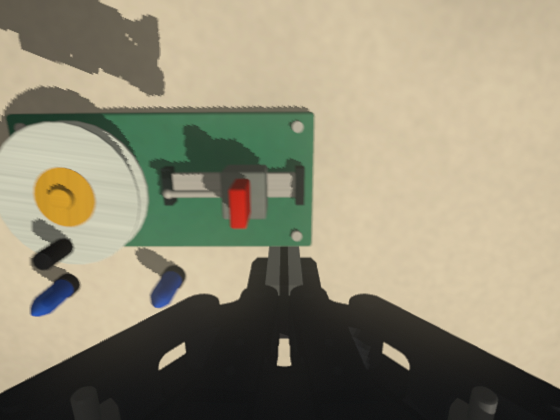

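The view shows the hub at about (62,195), the tab top at about (239,210) and the knob top at about (40,258). That is roughly 7 px right of my prediction, taken while the arm was still settling. I'll re-measure settled, using colour blobs.

Run:
```python
from h import *
st()
c=r.camera_info("wrist");I=r.snapshot("wrist");cv2.imwrite("pics/w2.png",I[:,:,::-1])
st();print(c["distortion"])
H=cv2.cvtColor(I,cv2.COLOR_RGB2HSV)
red=((H[...,0]<6)|(H[...,0]>174))&(H[...,1]>180)&(H[...,2]>60)
gold=(H[...,0]>14)&(H[...,0]<26)&(H[...,1]>170)&(H[...,2]>120)
for n,m,z in(("red",red,94),("gold",gold,60)):
    k,l,s,ce=cv2.connectedComponentsWithStats(m.astype(np.uint8));i=1+s[1:,4].argmax();print(n,s[i],ce[i])
    o,d=ray("wrist",ce[i],c);p=(o+d*(z-o[2])/d[2])[:2]-O;print("stand",p@V,p@U)
    x0,y0,w,h=s[i,:4]
    for q in((x0,y0),(x0+w,y0),(x0,y0+h),(x0+w,y0+h)):
        o,d=ray("wrist",np.array(q)-.5,c);p=(o+d*(z-o[2])/d[2])[:2]-O;print(q,"stand",p@V,p@U)
to(0,176,139)
```

```text
t2.15 stand x 2.00 y 182.87 z 252.84 | F x 4.8 y 4.3 z 1.4 | w 0.2 ff 0.0 | tooly-yaw err 0.16 deg tilt 0.08
t2.20 stand x 0.26 y 180.78 z 252.72 | F x -0.3 y -0.1 z -0.3 | w 0.1 ff 0.0 | tooly-yaw err 0.25 deg tilt 0.02
[-0.02195489  0.          0.          0.          0.        ]
red [221 176  23  47 822] [232.243309   200.54136253]
stand -3.075292712845177 147.2389232980318
(np.int32(221), np.int32(176)) stand -20.91775389699336 139.8651696852738
(np.int32(244), np.int32(176)) stand -20.966112756448638 155.65813057441
(np.int32(221), np.int32(223)) stand 13.2721333715362 138.2000889395094
(np.int32(244), np.int32(223)) stand 13.205816858590824 154.6452212076239
gold [  27  162   60   59 2649] [ 56.5994715 191.5583239]
stand -0.3798398154263594 0.23445307158392298
(np.int32(27), np.int32(162)) stand -24.78612951547736 -19.506115962710513
(np.int32(87), np.int32(162)) stand -24.780328970704304 28.603796790492233
(np.int32(27), np.int32(221)) stand 24.46670207715157 -29.90066741626405
(np.int32(87), np.int32(221)) stand 24.199982793706802 20.76122716518655
shift units [ 0.004 -0.079  1.895]
```

Emit:
carry_out(
  deltas=[
    [[0,-0.02,0.3],[0,0,0]],
    [[0,-0.02,0.4],[0,0,0]],
    [[0,-0.02,0.4],[0,0,0]],
    [[0,-0.02,0.4],[0,0,0]],
    [[0,0,0.2],[0,0,0]],
    [[0,0,0.1],[0,0,0]],
    [[0,0,0.09],[0,0,0]],
    [[0,0,0],[0,0,0]],
  ],
)

```text
time: 3.2
position: [496.9, 102.8, 140.2]
tool_rot: [0.0, -0.108, 0.994, 0.0]
force: [0.6, 0.3, 1.2]
gripper_width: -0.0
finger_force: 0.0
```

Emit:
carry_out(
  deltas=[
    [[0,-0.03,0],[0,0,0]],
    [[0,-0.03,0],[0,0,0]],
    [[0,-0.03,0],[0,0,0]],
    [[0,-0.03,0],[0,0,0]],
    [[0,-0.02,0],[0,0,0]],
    [[0,-0.02,0],[0,0,0]],
    [[0,-0.02,0],[0,0,0]],
    [[0,0,0],[0,0,0]],
  ],
)

```text
time: 4.2
position: [499.0, 93.7, 140.2]
tool_rot: [0.0, -0.108, 0.994, 0.001]
force: [-6.5, 10.2, 2.6]
gripper_width: -0.4
finger_force: 5.9
```

Run:
```python
from h import *
st()
```

```text
t4.20 stand x -1.73 y 163.04 z 140.19 | F x -4.1 y 11.4 z 2.6 | w -0.4 ff 5.9 | tooly-yaw err 0.04 deg tilt 0.13
```

Emit:
carry_out(
  deltas=[
    [[0,-0.03,0],[0,0,0]],
    [[0,-0.05,0],[0,0,0]],
    [[0,-0.06,0],[0,0,0]],
    [[0,-0.06,0],[0,0,0]],
    [[0,-0.06,0],[0,0,0]],
    [[0,-0.05,0],[0,0,0]],
    [[0,-0.04,0],[0,0,0]],
    [[0,-0.02,0],[0,0,0]],
  ],
)

```text
time: 5.2
position: [503.8, 72.1, 140.2]
tool_rot: [0.0, -0.108, 0.994, 0.001]
force: [-6.4, 12.2, 2.9]
gripper_width: -0.2
finger_force: 6.6
```

Run:
```python
from h import *
st()
```

```text
t5.20 stand x -1.64 y 140.91 z 140.21 | F x -3.6 y 13.3 z 2.9 | w -0.2 ff 6.6 | tooly-yaw err 0.04 deg tilt 0.14
```

Emit:
carry_out(
  deltas=[
    [[0,-0.01,0],[0,0,0]],
    [[0,-0.01,0],[0,0,0]],
    [[0,-0.01,0],[0,0,0]],
    [[0,-0.01,0],[0,0,0]],
    [[0,-0.01,0],[0,0,0]],
    [[0,-0.01,0],[0,0,0]],
    [[0,-0.005,0],[0,0,0]],
    [[0,-0.005,0],[0,0,0]],
  ],
)

```text
time: 6.2
position: [504.7, 68.1, 140.2]
tool_rot: [0.0, -0.108, 0.994, 0.001]
force: [-5.8, 12.1, 2.8]
gripper_width: -0.1
finger_force: 6.5
```

Emit:
carry_out(
  deltas=[
    [[0,-0.004,0],[0,0,0]],
    [[0,-0.004,0],[0,0,0]],
    [[0,-0.004,0],[0,0,0]],
    [[0,-0.004,0],[0,0,0]],
    [[0,-0.004,0],[0,0,0]],
    [[0,-0.002,0],[0,0,0]],
    [[0,0,0],[0,0,0]],
    [[0,0,0],[0,0,0]],
  ],
)

```text
time: 7.2
position: [505.0, 66.8, 140.2]
tool_rot: [0.0, -0.108, 0.994, 0.001]
force: [-5.5, 11.8, 2.7]
gripper_width: -0.0
finger_force: 6.5
```

Run:
```python
from h import *
st()
I=r.snapshot("top");cv2.imwrite("pics/t3.png",cv2.resize(I[180:290,170:340,::-1],None,fx=4.6,fy=4.6,interpolation=cv2.INTER_CUBIC))
```

```text
t7.20 stand x -1.67 y 135.48 z 140.19 | F x -2.9 y 12.7 z 2.7 | w -0.0 ff 6.5 | tooly-yaw err 0.04 deg tilt 0.14
```

Emit:
carry_out(
  deltas=[
    [[0,-0.003,0],[0,0,0]],
    [[0,-0.003,0],[0,0,0]],
    [[0,-0.003,0],[0,0,0]],
    [[0,-0.003,0],[0,0,0]],
    [[0,-0.002,0],[0,0,0]],
    [[0,-0.001,0],[0,0,0]],
    [[0,0,0],[0,0,0]],
    [[0,0,0],[0,0,0]],
  ],
)

```text
time: 8.25
position: [505.2, 66.1, 140.2]
tool_rot: [0.0, -0.108, 0.994, 0.001]
force: [-7.1, 12.4, 3.4]
gripper_width: 0.0
finger_force: 7.1
```

Emit:
carry_out(
  deltas=[
    [[0,-0.003,0],[0,0,0]],
    [[0,-0.003,0],[0,0,0]],
    [[0,-0.003,0],[0,0,0]],
    [[0,-0.003,0],[0,0,0]],
    [[0,-0.002,0],[0,0,0]],
    [[0,-0.001,0],[0,0,0]],
    [[0,0,0],[0,0,0]],
    [[0,0,0],[0,0,0]],
  ],
)

```text
time: 9.25
position: [505.3, 65.7, 140.2]
tool_rot: [0.0, -0.108, 0.994, 0.002]
force: [-9.0, 16.7, 2.6]
gripper_width: -0.3
finger_force: 9.1
```

Emit:
carry_out(
  deltas=[
    [[0,0.02,0],[0,0,0]],
    [[0,0.05,0],[0,0,0]],
    [[0,0.1,0],[0,0,0]],
    [[0,0.05,-0.3],[0,0,0]],
    [[0,0,-0.4],[0,0,0]],
    [[0,0,-0.5],[0,0,0]],
    [[0,-0.3,-0.5],[0,0,0]],
    [[0,-0.5,-0.3],[0,0,0]],
  ],
)

```text
time: 10.25
position: [513.5, 29.5, 261.8]
tool_rot: [0.001, -0.109, 0.994, 0.0]
force: [1.5, 0.5, 0.2]
gripper_width: -0.0
finger_force: 0.0
```

Run:
```python
from h import *
st();to(40.6,-5,260)
```

```text
t10.25 stand x -1.34 y 97.24 z 261.80 | F x 1.6 y 0.2 z 0.2 | w -0.0 ff 0.0 | tooly-yaw err 0.13 deg tilt 0.11
shift units [-0.695 -1.706  0.031]
```

Emit:
carry_out(
  deltas=[
    [[-0.1,-0.4,0],[0,0,0]],
    [[-0.2,-0.4,0],[0,0,0]],
    [[-0.2,-0.4,0],[0,0,0]],
    [[-0.2,-0.2,0],[0,0,0]],
    [[0,-0.1,0],[0,0,0]],
    [[0,0,0],[0,0,0]],
    [[0,0,0],[0,0,0]],
    [[0,0,0],[0,0,0]],
  ],
  jaw=0.6,
)

```text
time: 11.25
position: [573.2, -49.0, 260.3]
tool_rot: [0.0, -0.109, 0.994, 0.0]
force: [0.1, 0.0, -0.1]
gripper_width: 51.1
finger_force: 0.0
```

Run:
```python
from h import *
st()
c=r.camera_info("wrist");I=r.snapshot("wrist");J=r.snapshot("top")
import pickle;pickle.dump(c,open("w3.pkl","wb"))
cv2.imwrite("pics/w3.png",I[:,:,::-1]);cv2.imwrite("pics/t4.png",J[:,:,::-1])
H=cv2.cvtColor(I,cv2.COLOR_RGB2HSV)
gold=(H[...,0]>14)&(H[...,0]<26)&(H[...,1]>170)&(H[...,2]>120)
red=((H[...,0]<6)|(H[...,0]>174))&(H[...,1]>180)&(H[...,2]>60)
for n,m,z in(("red",red,94),("gold",gold,60)):
    k,l,s,ce=cv2.connectedComponentsWithStats(m.astype(np.uint8));i=1+s[1:,4].argmax();x0,y0,w,h=s[i,:4];print(n,s[i])
    for q in(ce[i],(x0,y0),(x0+w,y0+h)):
        o,d=ray("wrist",np.array(q)-.5,c);p=(o+d*(z-o[2])/d[2])[:2]-O;print("stand",p@V,p@U)
to(40.6,-5,200)
cv2.imwrite("pics/c1.png",np.hstack([I[:,:,::-1][60:420,:560],cv2.resize(J[150:290,170:340,::-1],(240,198)) [:0].reshape(0,240,3) if 0 else np.zeros((360,0,3),np.uint8)]))
```

```text
t11.25 stand x 40.13 y 7.81 z 260.33 | F x 0.1 y 0.0 z -0.1 | w 51.1 ff 0.0 | tooly-yaw err 0.08 deg tilt 0.02
red [428 127  20  43 671]
stand -1.7813187624824556 114.49171893859716
stand -15.943284544055556 106.33321708265285
stand 13.751776181124658 124.1372919475495
gold [ 244  112   61   62 2772]
stand -0.8576984061054551 0.6099447267567938
stand -24.631701263716472 -22.875206841598903
stand 23.78698671526072 24.999282003786167
shift units [-0.006 -0.211  1.005]
```

View pics/w3.png

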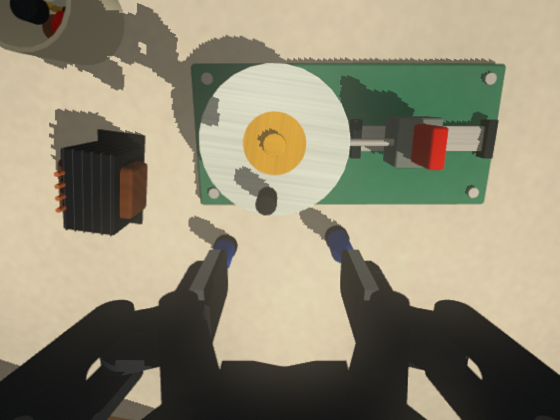

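The wrist view shows the tab home, with the feeler bar reaching the drum. The knob's top is near (265,204) and its foot near (267,190).

Run:
```python
from h import *
import pickle;c=pickle.load(open("w3.pkl","rb"))
I=cv2.imread("pics/w3.png")[180:222,245:290]
g=cv2.cvtColor(I,cv2.COLOR_BGR2GRAY);k,l,s,ce=cv2.connectedComponentsWithStats((g<75).astype(np.uint8));i=1+s[1:,4].argmax();print(s[i],ce[i])
for q,z in(((265,203),92),((267,192),62),(ce[i]+[245,180],77)):
    o,d=ray("wrist",q,c);p=(o+d*(z-o[2])/d[2])[:2]-O;print(p@V,p@U,np.hypot(*p))
```

```text
[ 11   7  20  27 421] [21.05225653 20.45130641]
39.35471006097398 -5.444824050662179 39.729577306158134
38.78297922934533 -5.395659833139477 39.15651443807002
41.68132210934356 -5.453819315210088 42.0366121126074
```

Emit:
carry_out(
  deltas=[
    [[-0.025,-0.1,0.2],[0,0,0]],
    [[0,-0.122,0.4],[0,0,0]],
    [[0,0,0.4],[0,0,0]],
    [[0,0,0.4],[0,0,0]],
    [[0,0,0.3],[0,0,0]],
    [[0,0,0.2],[0,0,0]],
    [[0,0,0.1],[0,0,0]],
    [[0,0,0.04],[0,0,0]],
  ],
)

```text
time: 12.35
position: [577.9, -62.1, 137.6]
tool_rot: [-0.0, -0.108, 0.994, -0.0]
force: [0.8, 0.3, 0.9]
gripper_width: 51.1
finger_force: 0.0
```

Emit:
carry_out(
  deltas=[
    [[0,0,0],[0,0,0]],
    [[0,0,0],[0,0,0]],
    [[0,0,0],[0,0,0]],
    [[0,0,0],[0,0,0]],
    [[0,0,0],[0,0,0]],
    [[0,0,0],[0,0,0]],
    [[0,0,0],[0,0,0]],
    [[0,0,0],[0,0,0]],
  ],
  jaw=0,
)

```text
time: 13.35
position: [578.1, -62.0, 138.5]
tool_rot: [0.001, -0.109, 0.994, -0.0]
force: [-2.5, 0.6, 7.1]
gripper_width: 14.3
finger_force: 58.7
```

```bash
cat >> h.py <<'E'
C=np.array([0.,0.])   # axis correction in stand frame
def ang():
    s,_=RT();p=np.array(s["position"])[:2]-O;q=np.array([p@V,p@U])-C
    F=np.array(s["force"])[:2];F=np.array([F@V,F@U]);a=np.arctan2(q[1],q[0]);t=np.array([-q[1],q[0]])/np.hypot(*q)
    print("t%.2f ang %.2f rad %.2f Ftan %.2f Frad %.2f"%(s["time"],np.degrees(a),np.hypot(*q),F@t,F@q/np.hypot(*q)))
def arc(a0,step,n,R=42.):
    a=np.radians(a0+step*np.arange(n+1));P=np.round(np.c_[-R*np.cos(a),R*np.sin(a)]/60,3)
    for k in range(0,n,8):print("to",a0+step*min(k+8,n),[[[float(round(x,3)) for x in (*d,0)],[0,0,0]] for d in np.diff(P[k:k+9],axis=0)])
E
python3 - <<'E'
from h import *
st();ang();arc(-7.5,2.25,48)
E
```

```text
t13.35 stand x 42.11 y -5.96 z 138.45 | F x -2.3 y 1.1 z 7.1 | w 14.3 ff 58.7 | tooly-yaw err 0.06 deg tilt 0.06
t13.35 ang -8.06 rad 42.53 Ftan 0.77 Frad -2.41
to 10.5 [[[-0.003, 0.027, 0.0], [0, 0, 0]], [[-0.002, 0.027, 0.0], [0, 0, 0]], [[-0.001, 0.028, 0.0], [0, 0, 0]], [[0.0, 0.027, 0.0], [0, 0, 0]], [[0.001, 0.028, 0.0], [0, 0, 0]], [[0.003, 0.027, 0.0], [0, 0, 0]], [[0.003, 0.027, 0.0], [0, 0, 0]], [[0.005, 0.028, 0.0], [0, 0, 0]]]
to 28.5 [[[0.005, 0.026, 0.0], [0, 0, 0]], [[0.007, 0.027, 0.0], [0, 0, 0]], [[0.007, 0.027, 0.0], [0, 0, 0]], [[0.009, 0.026, 0.0], [0, 0, 0]], [[0.01, 0.025, 0.0], [0, 0, 0]], [[0.011, 0.026, 0.0], [0, 0, 0]], [[0.011, 0.025, 0.0], [0, 0, 0]], [[0.013, 0.024, 0.0], [0, 0, 0]]]
to 46.5 [[[0.013, 0.024, 0.0], [0, 0, 0]], [[0.015, 0.023, 0.0], [0, 0, 0]], [[0.015, 0.023, 0.0], [0, 0, 0]], [[0.017, 0.022, 0.0], [0, 0, 0]], [[0.017, 0.022, 0.0], [0, 0, 0]], [[0.018, 0.02, 0.0], [0, 0, 0]], [[0.019, 0.02, 0.0], [0, 0, 0]], [[0.019, 0.02, 0.0], [0, 0, 0]]]
to 64.5 [[[0.02, 0.018, 0.0], [0, 0, 0]], [[0.021, 0.018, 0.0], [0, 0, 0]], [[0.022, 0.017, 0.0], [0, 0, 0]], [[0.023, 0.016, 0.0], [0, 0, 0]], [[0.022, 0.015, 0.0], [0, 0, 0]], [[0.024, 0.014, 0.0], [0, 0, 0]], [[0.024, 0.013, 0.0], [0, 0, 0]], [[0.025, 0.013, 0.0], [0, 0, 0]]]
to 82.5 [[[0.025, 0.011, 0.0], [0, 0, 0]], [[0.025, 0.011, 0.0], [0, 0, 0]], [[0.026, 0.009, 0.0], [0, 0, 0]], [[0.026, 0.008, 0.0], [0, 0, 0]], [[0.027, 0.007, 0.0], [0, 0, 0]], [[0.026, 0.007, 0.0], [0, 0, 0]], [[0.027, 0.005, 0.0], [0, 0, 0]], [[0.028, 0.004, 0.0], [0, 0, 0]]]
to 100.5 [[[0.027, 0.003, 0.0], [0, 0, 0]], [[0.027, 0.002, 0.0], [0, 0, 0]], [[0.028, 0.001, 0.0], [0, 0, 0]], [[0.027, 0.0, 0.0], [0, 0, 0]], [[0.028, -0.001, 0.0], [0, 0, 0]], [[0.027, -0.003, 0.0], [0, 0, 0]], [[0.027, -0.003, 0.0], [0, 0, 0]], [[0.028, -0.005, 0.0], [0, 0, 0]]]
```

Emit:
carry_out(
  deltas=[
    [[-0.003,0.027,-0.005],[0,0,0]],
    [[-0.002,0.027,-0.005],[0,0,0]],
    [[-0.001,0.028,0],[0,0,0]],
    [[0,0.027,0],[0,0,0]],
    [[0.001,0.028,0],[0,0,0]],
    [[0.003,0.027,0],[0,0,0]],
    [[0.003,0.027,0],[0,0,0]],
    [[0.005,0.028,0],[0,0,0]],
  ],
)

```text
time: 14.35
position: [575.3, -49.6, 138.5]
tool_rot: [0.001, -0.108, 0.994, -0.0]
force: [2.2, -4.0, -0.4]
gripper_width: 14.3
finger_force: 58.5
```

Run:
```python
from h import *
st();ang()
```

```text
t14.35 stand x 42.02 y 6.74 z 138.51 | F x 1.3 y -4.3 z -0.4 | w 14.3 ff 58.5 | tooly-yaw err 0.06 deg tilt 0.08
t14.35 ang 9.11 rad 42.55 Ftan -4.51 Frad 0.63
```

Emit:
carry_out(
  deltas=[
    [[0.005,0.026,0],[0,0,0]],
    [[0.007,0.027,0],[0,0,0]],
    [[0.007,0.027,0],[0,0,0]],
    [[0.009,0.026,0],[0,0,0]],
    [[0.01,0.025,0],[0,0,0]],
    [[0.011,0.026,0],[0,0,0]],
    [[0.011,0.025,0],[0,0,0]],
    [[0.013,0.024,0],[0,0,0]],
  ],
)

```text
time: 15.35
position: [568.5, -38.2, 138.5]
tool_rot: [0.001, -0.109, 0.994, -0.0]
force: [3.7, -2.8, -0.5]
gripper_width: 13.9
finger_force: 58.4
```

```bash
python3 -c "from h import *;ang()"
```

```text
t15.35 ang 27.07 rad 42.51 Ftan -4.56 Frad 1.07
```

Emit:
carry_out(
  deltas=[
    [[0.013,0.024,0],[0,0,0]],
    [[0.015,0.023,0],[0,0,0]],
    [[0.015,0.023,0],[0,0,0]],
    [[0.017,0.022,0],[0,0,0]],
    [[0.017,0.022,0],[0,0,0]],
    [[0.018,0.02,0],[0,0,0]],
    [[0.019,0.02,0],[0,0,0]],
    [[0.019,0.02,0],[0,0,0]],
  ],
)

```text
time: 16.35
position: [558.5, -29.4, 138.5]
tool_rot: [0.001, -0.109, 0.994, 0.0]
force: [4.6, -2.1, -1.0]
gripper_width: 13.6
finger_force: 58.4
```

```bash
python3 -c "from h import *;ang()"
```

```text
t16.35 ang 45.07 rad 42.46 Ftan -5.06 Frad 0.72
```

Emit:
carry_out(
  deltas=[
    [[0.02,0.018,0],[0,0,0]],
    [[0.021,0.018,0],[0,0,0]],
    [[0.022,0.017,0],[0,0,0]],
    [[0.023,0.016,0],[0,0,0]],
    [[0.022,0.015,0],[0,0,0]],
    [[0.024,0.014,0],[0,0,0]],
    [[0.024,0.013,0],[0,0,0]],
    [[0.025,0.013,0],[0,0,0]],
  ],
)

```text
time: 17.35
position: [546.4, -24.2, 138.5]
tool_rot: [0.001, -0.109, 0.994, 0.0]
force: [5.5, -0.3, -1.5]
gripper_width: 14.4
finger_force: 58.4
```

```bash
python3 -c "from h import *;ang()"
```

```text
t17.35 ang 62.90 rad 42.36 Ftan -5.42 Frad 1.13
```

Emit:
carry_out(
  deltas=[
    [[0.025,0.011,0],[0,0,0]],
    [[0.025,0.011,0],[0,0,0]],
    [[0.026,0.009,0],[0,0,0]],
    [[0.026,0.008,0],[0,0,0]],
    [[0.027,0.007,0],[0,0,0]],
    [[0.026,0.007,0],[0,0,0]],
    [[0.027,0.005,0],[0,0,0]],
    [[0.028,0.004,0],[0,0,0]],
  ],
)

```text
time: 18.35
position: [533.4, -23.1, 138.5]
tool_rot: [0.001, -0.109, 0.994, 0.0]
force: [4.7, 1.3, -1.8]
gripper_width: 13.9
finger_force: 58.4
```

```bash
python3 -c "from h import *;ang();arc(100.5,2.25,80)"
```

```text
t18.35 ang 80.71 rad 42.21 Ftan -4.76 Frad 1.07
to 118.5 [[[0.026, -0.005, 0.0], [0, 0, 0]], [[0.027, -0.007, 0.0], [0, 0, 0]], [[0.027, -0.007, 0.0], [0, 0, 0]], [[0.026, -0.009, 0.0], [0, 0, 0]], [[0.025, -0.01, 0.0], [0, 0, 0]], [[0.026, -0.011, 0.0], [0, 0, 0]], [[0.025, -0.011, 0.0], [0, 0, 0]], [[0.024, -0.013, 0.0], [0, 0, 0]]]
to 136.5 [[[0.024, -0.013, 0.0], [0, 0, 0]], [[0.023, -0.015, 0.0], [0, 0, 0]], [[0.023, -0.015, 0.0], [0, 0, 0]], [[0.022, -0.017, 0.0], [0, 0, 0]], [[0.022, -0.017, 0.0], [0, 0, 0]], [[0.02, -0.018, 0.0], [0, 0, 0]], [[0.02, -0.019, 0.0], [0, 0, 0]], [[0.02, -0.019, 0.0], [0, 0, 0]]]
to 154.5 [[[0.018, -0.02, 0.0], [0, 0, 0]], [[0.018, -0.021, 0.0], [0, 0, 0]], [[0.017, -0.022, 0.0], [0, 0, 0]], [[0.016, -0.023, 0.0], [0, 0, 0]], [[0.015, -0.022, 0.0], [0, 0, 0]], [[0.014, -0.024, 0.0], [0, 0, 0]], [[0.013, -0.024, 0.0], [0, 0, 0]], [[0.013, -0.025, 0.0], [0, 0, 0]]]
to 172.5 [[[0.011, -0.025, 0.0], [0, 0, 0]], [[0.011, -0.025, 0.0], [0, 0, 0]], [[0.009, -0.026, 0.0], [0, 0, 0]], [[0.008, -0.026, 0.0], [0, 0, 0]], [[0.007, -0.027, 0.0], [0, 0, 0]], [[
[... 1172 characters left out ...]
]], [[-0.024, -0.014, 0.0], [0, 0, 0]], [[-0.024, -0.013, 0.0], [0, 0, 0]], [[-0.025, -0.013, 0.0], [0, 0, 0]]]
to 262.5 [[[-0.025, -0.011, 0.0], [0, 0, 0]], [[-0.025, -0.011, 0.0], [0, 0, 0]], [[-0.026, -0.009, 0.0], [0, 0, 0]], [[-0.026, -0.008, 0.0], [0, 0, 0]], [[-0.027, -0.007, 0.0], [0, 0, 0]], [[-0.026, -0.007, 0.0], [0, 0, 0]], [[-0.027, -0.005, 0.0], [0, 0, 0]], [[-0.028, -0.004, 0.0], [0, 0, 0]]]
to 280.5 [[[-0.027, -0.003, 0.0], [0, 0, 0]], [[-0.027, -0.002, 0.0], [0, 0, 0]], [[-0.028, -0.001, 0.0], [0, 0, 0]], [[-0.027, 0.0, 0.0], [0, 0, 0]], [[-0.028, 0.001, 0.0], [0, 0, 0]], [[-0.027, 0.003, 0.0], [0, 0, 0]], [[-0.027, 0.003, 0.0], [0, 0, 0]], [[-0.028, 0.005, 0.0], [0, 0, 0]]]
```

Emit:
carry_out(
  deltas=[
    [[0.027,0.003,0],[0,0,0]],
    [[0.027,0.002,0],[0,0,0]],
    [[0.028,0.001,0],[0,0,0]],
    [[0.027,0,0],[0,0,0]],
    [[0.028,-0.001,0],[0,0,0]],
    [[0.027,-0.003,0],[0,0,0]],
    [[0.027,-0.003,0],[0,0,0]],
    [[0.028,-0.005,0],[0,0,0]],
  ],
)

```text
time: 19.35
position: [520.6, -26.0, 138.5]
tool_rot: [0.001, -0.109, 0.994, 0.001]
force: [4.4, 3.9, -2.0]
gripper_width: 14.2
finger_force: 58.5
```

```bash
python3 -c "from h import *;ang()"
```

```text
t19.35 ang 98.67 rad 42.04 Ftan -5.53 Frad 2.00
```

Emit:
carry_out(
  deltas=[
    [[0.026,-0.005,0],[0,0,0]],
    [[0.027,-0.007,0],[0,0,0]],
    [[0.027,-0.007,0],[0,0,0]],
    [[0.026,-0.009,0],[0,0,0]],
    [[0.025,-0.01,0],[0,0,0]],
    [[0.026,-0.011,0],[0,0,0]],
    [[0.025,-0.011,0],[0,0,0]],
    [[0.024,-0.013,0],[0,0,0]],
  ],
)

```text
time: 20.35
position: [509.1, -32.9, 138.5]
tool_rot: [0.001, -0.108, 0.994, 0.001]
force: [1.8, 5.1, -0.0]
gripper_width: 13.6
finger_force: 58.7
```

```bash
python3 -c "from h import *;ang()"
```

```text
t20.35 ang 116.99 rad 41.84 Ftan -4.66 Frad 2.82
```

Emit:
carry_out(
  deltas=[
    [[0.024,-0.013,0],[0,0,0]],
    [[0.023,-0.015,0],[0,0,0]],
    [[0.023,-0.015,0],[0,0,0]],
    [[0.022,-0.017,0],[0,0,0]],
    [[0.022,-0.017,0],[0,0,0]],
    [[0.02,-0.018,0],[0,0,0]],
    [[0.02,-0.019,0],[0,0,0]],
    [[0.02,-0.019,0],[0,0,0]],
  ],
)

```text
time: 21.35
position: [500.4, -43.0, 138.5]
tool_rot: [0.001, -0.108, 0.994, 0.001]
force: [0.9, 5.7, 2.1]
gripper_width: 13.8
finger_force: 58.7
```

```bash
python3 -c "from h import *;ang()"
```

```text
t21.35 ang 135.39 rad 41.70 Ftan -5.35 Frad 2.28
```

Emit:
carry_out(
  deltas=[
    [[0.018,-0.02,0],[0,0,0]],
    [[0.018,-0.021,0],[0,0,0]],
    [[0.017,-0.022,0],[0,0,0]],
    [[0.016,-0.023,0],[0,0,0]],
    [[0.015,-0.022,0],[0,0,0]],
    [[0.014,-0.024,0],[0,0,0]],
    [[0.013,-0.024,0],[0,0,0]],
    [[0.013,-0.025,0],[0,0,0]],
  ],
)

```text
time: 22.35
position: [495.6, -54.4, 138.5]
tool_rot: [0.001, -0.108, 0.994, 0.001]
force: [-1.1, 12.9, 2.6]
gripper_width: 13.7
finger_force: 59.1
```

```bash
python3 -c "from h import *;ang()"
```

```text
t22.35 ang 152.59 rad 41.55 Ftan -12.13 Frad 4.44
```

Drag jumped to 12 N at 152.6°, so the feeler is climbing the lump. I'll go in finer steps now.

```bash
python3 -c "from h import *;arc(154.5,.5,48)"
```

```text
to 158.5 [[[0.002, -0.005, 0.0], [0, 0, 0]], [[0.003, -0.006, 0.0], [0, 0, 0]], [[0.002, -0.005, 0.0], [0, 0, 0]], [[0.003, -0.006, 0.0], [0, 0, 0]], [[0.002, -0.005, 0.0], [0, 0, 0]], [[0.003, -0.006, 0.0], [0, 0, 0]], [[0.002, -0.006, 0.0], [0, 0, 0]], [[0.002, -0.005, 0.0], [0, 0, 0]]]
to 162.5 [[[0.003, -0.006, 0.0], [0, 0, 0]], [[0.002, -0.006, 0.0], [0, 0, 0]], [[0.002, -0.006, 0.0], [0, 0, 0]], [[0.002, -0.005, 0.0], [0, 0, 0]], [[0.002, -0.006, 0.0], [0, 0, 0]], [[0.002, -0.006, 0.0], [0, 0, 0]], [[0.002, -0.006, 0.0], [0, 0, 0]], [[0.002, -0.006, 0.0], [0, 0, 0]]]
to 166.5 [[[0.001, -0.005, 0.0], [0, 0, 0]], [[0.002, -0.006, 0.0], [0, 0, 0]], [[0.002, -0.006, 0.0], [0, 0, 0]], [[0.002, -0.006, 0.0], [0, 0, 0]], [[0.001, -0.006, 0.0], [0, 0, 0]], [[0.002, -0.006, 0.0], [0, 0, 0]], [[0.001, -0.006, 0.0], [0, 0, 0]], [[0.002, -0.006, 0.0], [0, 0, 0]]]
to 170.5 [[[0.001, -0.006, 0.0], [0, 0, 0]], [[0.001, -0.005, 0.0], [0, 0, 0]], [[0.002, -0.006, 0.0], [0, 0, 0]], [[0.001, -0.006, 0.0], [0, 0, 0]], [[0.001, -0.006, 0.0], [0, 0, 0]], [[0.001, -0.006, 0.0], [0, 0, 0]], [[0.001, -0.006, 0.0], [0, 0, 0]], [[0.001, -0.006, 0.0], [0, 0, 0]]]
to 174.5 [[[0.001, -0.006, 0.0], [0, 0, 0]], [[0.001, -0.007, 0.0], [0, 0, 0]], [[0.001, -0.006, 0.0], [0, 0, 0]], [[0.001, -0.006, 0.0], [0, 0, 0]], [[0.001, -0.006, 0.0], [0, 0, 0]], [[0.001, -0.006, 0.0], [0, 0, 0]], [[0.0, -0.006, 0.0], [0, 0, 0]], [[0.001, -0.006, 0.0], [0, 0, 0]]]
to 178.5 [[[0.0, -0.006, 0.0], [0, 0, 0]], [[0.001, -0.006, 0.0], [0, 0, 0]], [[0.0, -0.006, 0.0], [0, 0, 0]], [[0.001, -0.006, 0.0], [0, 0, 0]], [[0.0, -0.006, 0.0], [0, 0, 0]], [[0.0, -0.006, 0.0], [0, 0, 0]], [[0.001, -0.007, 0.0], [0, 0, 0]], [[0.0, -0.006, 0.0], [0, 0, 0]]]
```

Emit:
carry_out(
  deltas=[
    [[0.006,-0.003,0],[0,0,0]],
    [[0.004,-0.005,0],[0,0,0]],
    [[0.002,-0.005,0],[0,0,0]],
    [[0.003,-0.006,0],[0,0,0]],
    [[0.002,-0.005,0],[0,0,0]],
    [[0.003,-0.006,0],[0,0,0]],
    [[0.002,-0.006,0],[0,0,0]],
    [[0.002,-0.005,0],[0,0,0]],
  ],
)

```text
time: 23.35
position: [495.0, -56.9, 138.5]
tool_rot: [0.001, -0.108, 0.994, 0.001]
force: [0.5, 13.5, 2.4]
gripper_width: 14.2
finger_force: 59.0
```

```bash
python3 -c "from h import *;ang()"
```

```text
t23.35 ang 156.10 rad 41.57 Ftan -13.35 Frad 2.20
```

Emit:
carry_out(
  deltas=[
    [[0.003,-0.006,0],[0,0,0]],
    [[0.002,-0.006,0],[0,0,0]],
    [[0.002,-0.006,0],[0,0,0]],
    [[0.002,-0.005,0],[0,0,0]],
    [[0.002,-0.006,0],[0,0,0]],
    [[0.002,-0.006,0],[0,0,0]],
    [[0.002,-0.006,0],[0,0,0]],
    [[0.002,-0.006,0],[0,0,0]],
  ],
)

```text
time: 24.35
position: [494.4, -60.4, 138.5]
tool_rot: [0.001, -0.108, 0.994, 0.001]
force: [0.8, 8.4, 2.4]
gripper_width: 14.0
finger_force: 58.9
```

```bash
python3 -c "from h import *;ang()"
```

```text
t24.35 ang 160.92 rad 41.60 Ftan -8.47 Frad 0.17
```

Emit:
carry_out(
  deltas=[
    [[0.001,-0.005,0],[0,0,0]],
    [[0.002,-0.006,0],[0,0,0]],
    [[0.002,-0.006,0],[0,0,0]],
    [[0.002,-0.006,0],[0,0,0]],
    [[0.001,-0.006,0],[0,0,0]],
    [[0.002,-0.006,0],[0,0,0]],
    [[0.001,-0.006,0],[0,0,0]],
    [[0.002,-0.006,0],[0,0,0]],
  ],
)

```text
time: 25.35
position: [494.1, -64.2, 138.5]
tool_rot: [0.001, -0.109, 0.994, 0.0]
force: [2.4, 4.8, 1.2]
gripper_width: 14.0
finger_force: 58.9
```

```bash
python3 -c "from h import *;ang()"
```

```text
t25.35 ang 166.25 rad 41.60 Ftan -4.84 Frad -2.26
```

Emit:
carry_out(
  deltas=[
    [[0.001,-0.006,0],[0,0,0]],
    [[0.001,-0.005,0],[0,0,0]],
    [[0.001,-0.006,0],[0,0,0]],
    [[0.001,-0.006,0],[0,0,0]],
    [[0.001,-0.006,0],[0,0,0]],
    [[0.001,-0.006,0],[0,0,0]],
    [[0.001,-0.006,0],[0,0,0]],
    [[0.001,-0.006,0],[0,0,0]],
  ],
)

```text
time: 26.35
position: [494.2, -67.7, 138.5]
tool_rot: [0.0, -0.108, 0.994, 0.0]
force: [4.5, 2.7, 1.9]
gripper_width: 14.3
finger_force: 59.0
```

```bash
python3 -c "from h import *;ang()"
```

```text
t26.35 ang 171.02 rad 41.59 Ftan -2.43 Frad -4.61
```

Emit:
carry_out(
  deltas=[
    [[0,-0.006,0],[0,0,0]],
    [[0.001,-0.007,0],[0,0,0]],
    [[0,-0.006,0],[0,0,0]],
    [[0.001,-0.006,0],[0,0,0]],
    [[0,-0.006,0],[0,0,0]],
    [[0.001,-0.006,0],[0,0,0]],
    [[0,-0.006,0],[0,0,0]],
    [[0.001,-0.006,0],[0,0,0]],
  ],
)

```text
time: 27.35
position: [494.5, -70.5, 138.5]
tool_rot: [0.0, -0.108, 0.994, 0.0]
force: [3.7, 4.1, 2.0]
gripper_width: 13.8
finger_force: 59.0
```

```bash
python3 -c "from h import *;ang()"
```

```text
t27.35 ang 174.92 rad 41.57 Ftan -3.58 Frad -4.18
```

Emit:
carry_out(
  deltas=[
    [[-0.005,0.008,0],[0,0,0]],
    [[-0.001,0.008,0],[0,0,0]],
    [[-0.001,0.008,0],[0,0,0]],
    [[-0.001,0.008,0],[0,0,0]],
    [[-0.001,0.007,0],[0,0,0]],
    [[-0.001,0.006,0],[0,0,0]],
    [[-0.001,0.006,0],[0,0,0]],
    [[-0.001,0.006,0],[0,0,0]],
  ],
)

```text
time: 28.35
position: [494.3, -68.5, 138.5]
tool_rot: [-0.0, -0.109, 0.994, -0.001]
force: [6.9, -9.6, 0.5]
gripper_width: 14.0
finger_force: 59.0
```

```bash
python3 -c "from h import *;ang()"
```

```text
t28.35 ang 172.17 rad 41.57 Ftan 10.09 Frad -6.12
```

Emit:
carry_out(
  deltas=[
    [[-0.001,0.006,0],[0,0,0]],
    [[-0.002,0.006,0],[0,0,0]],
    [[-0.001,0.006,0],[0,0,0]],
    [[-0.002,0.006,0],[0,0,0]],
    [[-0.001,0.006,0],[0,0,0]],
    [[-0.002,0.006,0],[0,0,0]],
    [[-0.001,0.006,0],[0,0,0]],
    [[-0.002,0.006,0],[0,0,0]],
  ],
)

```text
time: 29.35
position: [494.1, -65.9, 138.4]
tool_rot: [-0.0, -0.109, 0.994, -0.001]
force: [6.2, -9.3, 1.8]
gripper_width: 14.2
finger_force: 59.2
```

```bash
python3 -c "from h import *;ang()"
```

```text
t29.35 ang 168.53 rad 41.58 Ftan 9.36 Frad -6.08
```

Emit:
carry_out(
  deltas=[
    [[-0.002,0.006,0],[0,0,0]],
    [[-0.002,0.006,0],[0,0,0]],
    [[-0.002,0.006,0],[0,0,0]],
    [[-0.002,0.006,0],[0,0,0]],
    [[-0.002,0.006,0],[0,0,0]],
    [[-0.002,0.006,0],[0,0,0]],
    [[-0.002,0.006,0],[0,0,0]],
    [[-0.002,0.006,0],[0,0,0]],
  ],
)

```text
time: 30.35
position: [494.2, -62.8, 138.4]
tool_rot: [-0.001, -0.108, 0.994, -0.001]
force: [4.7, -9.1, 3.5]
gripper_width: 13.9
finger_force: 59.3
```

```bash
python3 -c "from h import *;ang()"
```

```text
t30.35 ang 164.26 rad 41.58 Ftan 8.81 Frad -5.25
```

Emit:
carry_out(
  deltas=[
    [[-0.003,0.006,0],[0,0,0]],
    [[-0.003,0.006,0],[0,0,0]],
    [[-0.002,0.006,0],[0,0,0]],
    [[-0.002,0.006,0],[0,0,0]],
    [[-0.003,0.006,0],[0,0,0]],
    [[-0.002,0.005,0],[0,0,0]],
    [[-0.003,0.006,0],[0,0,0]],
    [[-0.002,0.005,0],[0,0,0]],
  ],
)

```text
time: 31.35
position: [494.6, -59.5, 138.5]
tool_rot: [-0.001, -0.108, 0.994, -0.001]
force: [2.9, -5.3, 3.5]
gripper_width: 13.9
finger_force: 59.4
```

```bash
python3 -c "from h import *;ang()"
```

```text
t31.35 ang 159.76 rad 41.52 Ftan 4.88 Frad -3.63
```

Emit:
carry_out(
  deltas=[
    [[-0.003,0.006,0],[0,0,0]],
    [[-0.002,0.005,0],[0,0,0]],
    [[-0.003,0.006,0],[0,0,0]],
    [[-0.002,0.005,0],[0,0,0]],
    [[-0.003,0.006,0],[0,0,0]],
    [[-0.003,0.005,0],[0,0,0]],
    [[-0.003,0.006,0],[0,0,0]],
    [[-0.003,0.005,0],[0,0,0]],
  ],
)

```text
time: 32.35
position: [495.2, -55.9, 138.4]
tool_rot: [-0.001, -0.108, 0.994, -0.0]
force: [1.0, -1.9, 6.5]
gripper_width: 13.9
finger_force: 59.6
```

```bash
python3 -c "from h import *;ang()"
```

```text
t32.35 ang 154.72 rad 41.51 Ftan 1.60 Frad -1.43
```

Emit:
carry_out(
  deltas=[
    [[-0.003,0.005,0],[0,0,0]],
    [[-0.003,0.005,0],[0,0,0]],
    [[-0.003,0.005,0],[0,0,0]],
    [[-0.003,0.006,0],[0,0,0]],
    [[-0.003,0.005,0],[0,0,0]],
    [[-0.003,0.005,0],[0,0,0]],
    [[-0.003,0.005,0],[0,0,0]],
    [[-0.003,0.006,0],[0,0,0]],
  ],
)

```text
time: 33.35
position: [495.9, -53.3, 138.4]
tool_rot: [-0.001, -0.108, 0.994, -0.0]
force: [0.2, -3.9, 7.4]
gripper_width: 14.2
finger_force: 59.6
```

```bash
python3 -c "from h import *;ang()"
```

```text
t33.35 ang 150.92 rad 41.55 Ftan 3.63 Frad -1.34
```

The two sweeps mirror each other about 162.8°:

| Comparison | Midpoint |
|---|---|
| Minima at 171.5° and 154° | 162.8° |
| 3.6 N level | 162.9° |
| 4.8 N level | 163.0° |
| 8.5 N level | 162.4° |

I'll bring the crank back to 162.8°.

Emit:
carry_out(
  deltas=[
    [[0.006,-0.012,-0.005],[0,0,0]],
    [[0.006,-0.012,-0.005],[0,0,0]],
    [[0.006,-0.012,0],[0,0,0]],
    [[0.006,-0.012,0],[0,0,0]],
    [[0.006,-0.013,0],[0,0,0]],
    [[0.006,-0.013,0],[0,0,0]],
    [[0.006,-0.013,0],[0,0,0]],
    [[0.006,-0.013,0],[0,0,0]],
  ],
)

```text
time: 34.35
position: [494.8, -58.2, 138.5]
tool_rot: [-0.0, -0.108, 0.994, 0.001]
force: [1.0, 8.1, 1.0]
gripper_width: 14.0
finger_force: 59.5
```

```bash
python3 -c "from h import *;ang();st()"
```

```text
t34.35 ang 157.84 rad 41.46 Ftan -8.12 Frad 0.39
t34.35 stand x -38.39 y 15.64 z 138.50 | F x 2.7 y 7.7 z 1.0 | w 14.0 ff 59.5 | tooly-yaw err 0.03 deg tilt 0.08
```

Emit:
carry_out(
  deltas=[
    [[0.003,-0.007,0],[0,0,0]],
    [[0.003,-0.008,0],[0,0,0]],
    [[0.003,-0.008,0],[0,0,0]],
    [[0.003,-0.008,0],[0,0,0]],
    [[0.003,-0.008,0],[0,0,0]],
    [[0.003,-0.009,0],[0,0,0]],
    [[0.002,-0.008,0],[0,0,0]],
    [[0,0,0],[0,0,0]],
  ],
)

```text
time: 35.35
position: [494.3, -62.5, 138.5]
tool_rot: [-0.001, -0.108, 0.994, 0.0]
force: [2.4, 2.1, -0.4]
gripper_width: 14.3
finger_force: 59.2
```

```bash
python3 -c "from h import *;ang();st()"
```

```text
t35.35 ang 163.92 rad 41.48 Ftan -2.25 Frad -2.25
t35.35 stand x -39.86 y 11.49 z 138.50 | F x 2.8 y 1.5 z -0.4 | w 14.3 ff 59.2 | tooly-yaw err 0.04 deg tilt 0.06
```

Emit:
carry_out(
  deltas=[
    [[-0.003,0.002,0],[0,0,0]],
    [[-0.002,0.002,0],[0,0,0]],
    [[0,0,0],[0,0,0]],
    [[0,0,0],[0,0,0]],
    [[0,0,0],[0,0,0]],
    [[0,0,0],[0,0,0]],
    [[0,0,0],[0,0,0]],
    [[0,0,0],[0,0,0]],
  ],
)

```text
time: 36.35
position: [494.4, -62.5, 138.6]
tool_rot: [-0.001, -0.108, 0.994, -0.0]
force: [-0.9, -1.6, -6.4]
gripper_width: 13.4
finger_force: 58.7
```

```bash
python3 -c "from h import *;ang();st()"
```

```text
t36.35 ang 163.89 rad 41.39 Ftan 1.64 Frad 0.81
t36.35 stand x -39.76 y 11.49 z 138.59 | F x -1.2 y -1.3 z -6.4 | w 13.4 ff 58.7 | tooly-yaw err 0.04 deg tilt 0.07
```

Emit:
carry_out(
  deltas=[
    [[0,0,0],[0,0,0]],
    [[0,0,0],[0,0,0]],
    [[0,0,0],[0,0,0]],
    [[0,0,0],[0,0,0]],
    [[0,0,0],[0,0,0]],
    [[0,0,0],[0,0,0]],
    [[0,0,0],[0,0,0]],
    [[0,0,0],[0,0,0]],
  ],
  jaw=0.5,
)

```text
time: 37.35
position: [494.9, -62.3, 138.9]
tool_rot: [-0.0, -0.108, 0.994, 0.0]
force: [-0.1, -0.1, -0.7]
gripper_width: 42.8
finger_force: 0.0
```

Emit:
carry_out(
  deltas=[
    [[0,0,-0.1],[0,0,0]],
    [[0,0,-0.2],[0,0,0]],
    [[0,0,-0.3],[0,0,0]],
    [[0,0,-0.4],[0,0,0]],
    [[-0.4,0,-0.4],[0,0,0]],
    [[-0.5,0,-0.3],[0,0,0]],
    [[-0.4,0,-0.2],[0,0,0]],
    [[0,0,0],[0,0,0]],
  ],
)

```text
time: 38.35
position: [572.8, -45.1, 254.5]
tool_rot: [0.001, -0.109, 0.994, -0.0]
force: [-0.3, 0.1, -0.7]
gripper_width: 42.3
finger_force: 0.0
```

Run:
```python
from h import *
st()
c=r.camera_info("wrist");I=r.snapshot("wrist");J=r.snapshot("top")
import pickle;pickle.dump(c,open("w5.pkl","wb"))
cv2.imwrite("pics/w5.png",I[:,:,::-1]);cv2.imwrite("pics/t5.png",J[:,:,::-1])
```

```text
t38.35 stand x 40.53 y 11.62 z 254.50 | F x -0.3 y 0.1 z -0.7 | w 42.3 ff 0.0 | tooly-yaw err 0.07 deg tilt 0.15
```

View pics/w5.png

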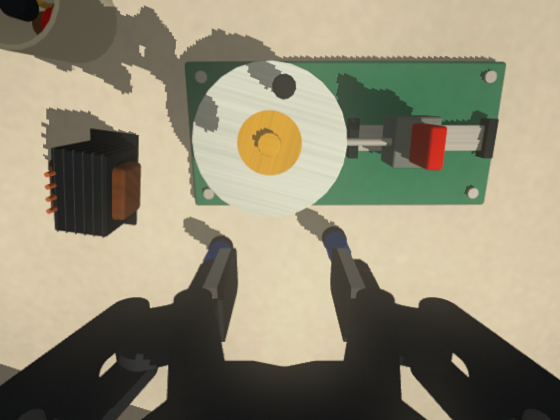

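The gripper is clear, the knob sits at (284,86), the carriage is still home at (428,146), and the bystanders stand as before. I'll check numerically.

Run:
```python
from h import *
import pickle;c=pickle.load(open("w5.pkl","rb"))
I=cv2.imread("pics/w5.png");H=cv2.cvtColor(I,cv2.COLOR_BGR2HSV)
gold=(H[...,0]>14)&(H[...,0]<26)&(H[...,1]>170)&(H[...,2]>120)
red=((H[...,0]<6)|(H[...,0]>174))&(H[...,1]>180)&(H[...,2]>60)
kn=np.zeros(gold.shape,bool);kn[70:105,268:305]=(H[70:105,268:305,2]<85)
for n,m,z in(("red",red,94),("gold",gold,60),("knob",kn,88)):
    k,l,s,ce=cv2.connectedComponentsWithStats(m.astype(np.uint8));i=1+s[1:,4].argmax()
    o,d=ray("wrist",ce[i],c);p=(o+d*(z-o[2])/d[2])[:2]-O;p=[p@V,p@U];print(n,np.round(p,1),np.degrees(np.arctan2(p[1],p[0])),np.hypot(*p))
a,b=[cv2.cvtColor(cv2.imread(f"pics/{n}.png"),cv2.COLOR_BGR2HSV) for n in("top0","t5")]
for h in(a,b):
    m=(h[...,0]>60)&(h[...,0]<90)&(h[...,1]>80);m[:,:170]=0;y,x=np.nonzero(m);q=cv2.minAreaRect(np.c_[x,y].astype(np.float32));print(q)
```

```text
red [ -1.6 114.9] 90.80384281167476 114.87574985012961
gold [-0.8  0.9] 130.00108699434503 1.2067089374365783
knob [-41.1  11.6] 164.24009758662717 42.75551641954166
((277.5415344238281, 226.16571044921875), (95.47642517089844, 205.450439453125), 83.51692199707031)
((283.244384765625, 231.50982666015625), (77.64041137695312, 213.51112365722656), 84.25939178466797)
```

```bash
python3 -c "from cell import r;print(r.close_job())"
```

```text
the job is handed in; nothing more can be done
None
```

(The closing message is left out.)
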